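Refit the microscope stage plate, white face up

TASK

The washed stage plate reclines on the wire drying stand with its white face underneath. Take it off, turn it over so that the white face is on top, and hook its thin aluminium tongue under the steel rail at the back of the stage base while the plate is still sloping. Then lower the other edge gently with the fingers, never letting it fall, until the plate lies flat in the recess, let go, and leave the other things on the bench undisturbed.

Things in the scene. Friction and masses are not known exactly. Their poses are not given: they have to be found in the camera images.
- stage_plate: Reversible stage plate, 0.1 kg: body 100 x 96 x 8 mm, one face white, one black, on a 4 mm aluminium core that juts out 14 mm as an 80 mm wide tongue at one 96 mm edge. Origin: middle of the body. Own x points to the tongue (its edge at x = +64 mm; plain edge at x = -50), own z out of the white face. Starts reclined 35 degrees from upright on the stand, tongue edge down, white face underneath.
- tongue_edge (a point): Middle of the tongue's outer edge, half way through its thickness; axes as the plate's.
- grip_edge (a point): Middle of the plate's plain edge (the upper one on the stand, free on both faces in its whole width), half way through the 8 mm thickness; axes as the plate's.
- dry_stand: Fixed stand of 6 mm steel wire, 84 x 66 mm, 84 mm high. Two rails at y = +-30 mm under the plate end in hooks that carry the tongue edge. Origin on the bench under its middle, z up; the plate's upper edge leans to its -x side, the tongue edge is at its +x side. The black foot and column of a fixed microscope boom stand are just behind it, from about world x = 0.58 m on.
- stage_base: Fixed base, black, white cheeks, 152 deep (x -72 to +80 mm), 150 wide, 58 high. Origin on the bench, x to the back (rail side), z up. Recess: floor z = 50, side guides y = +-53, widening to 57 at the top (z = 58), back wall x = +62, two round front beads 4 mm high, inner side x = -58. Finger notch in mid front: 64 wide, x -72 to -28, down to z = 16, a finger can go below the plate's near edge.
- rail_mouth (a point): Front lower edge, at its middle, of the fixed steel rail over the back of the recess (stage base frame x = +52 mm, z = 62.5 mm). The rail is 124 mm wide, 3 mm thick, overhangs the recess by 10 mm and stands 12.5 mm above its floor. Axes as the stage base's: x goes in under the rail.
- plate_seat (a point): Where the plate's origin lies when it is seated flat in the middle of the recess's play (about +-3 mm along x, +-5 mm along y); in the stage base's frame x = -5 mm, z = 54 mm. Axes as the stage base's.
- petri: Clear empty dish, 91 mm across, 15 mm high, near the stage base; stays where it is. Origin under its middle.
- beaker: Clear beaker, 53 mm across, 70 mm high; stays where it is. Origin under its middle.
- bottle_amber: Amber bottle with black cap, 57 mm across, 112 mm high; stays where it is. Origin under its middle.
- forceps: Steel forceps 128 mm long lying on the bench; stay where they are. Origin under the middle.

How it is judged (in metres and radians):
On the way, in this order (a step that is already met when the one before it is completed fails the run):
1. the plate, white face up and still sloping by more than 12 degrees, has its tongue under the rail by 3 mm or more (x of tongue_edge in the frame of rail_mouth above 0.003 m and z of tongue_edge in the frame of rail_mouth between -0.0135 and -0.001 m and y of tongue_edge in the frame of rail_mouth between -0.012 and 0.012 m and angle between stage_plate's own z axis and vertical between 0.21 and 1.2 rad), for 0.2 s.
2. the plate is nearly down (sloping by less than 9 degrees), tongue under the rail, with the fingers still carrying its near edge (x of tongue_edge in the frame of rail_mouth above 0.002 m and z of tongue_edge in the frame of rail_mouth below -0.001 m and angle between stage_plate's own z axis and vertical between 0.015 and 0.157 rad and contact force between the fingers and stage_plate above 0.05 N), for 0.1 s.
At the end, for the whole second after the job is handed in: The plate lies at rest in the recess, white face up, flat to 2 degrees, its underside on the recess floor (to 1.5 mm), within 7 mm sideways of the middle, tongue under the rail by 3 mm or more, and released (x of tongue_edge in the frame of rail_mouth above 0.003 m and z of tongue_edge in the frame of rail_mouth below -0.005 m and angle between stage_plate's own z axis and vertical below 0.035 rad and z of stage_plate in the frame of plate_seat between -0.0025 and 0.0015 m and y of stage_plate in the frame of plate_seat between -0.007 and 0.007 m and linear speed of stage_plate below 0.01 m/s and contact force between the fingers and stage_plate below 0.05 N); the robot touches nothing.
It fails at once if the plate, with its tongue at the rail, is let fall (turns faster than 5 rad/s) (distance between tongue_edge and rail_mouth below 0.03 m and angular speed of stage_plate above 5 rad/s).
It fails at once if a bystander (dish, beaker, bottle, forceps) is moved more than 20 mm or the beaker or bottle tipped over (distance of any of petri, beaker, bottle_amber, forceps from where it was at the start of the episode above 0.02 m or angle between any of beaker, bottle_amber's own z axis and vertical above 0.5 rad).
It also fails if it takes over 58 s, if anything falls off the work surface, if the arm or the gripper's body presses on something with over 40 N, if the wrist force passes 120 N, or if a joint passes its speed limit or range.

ROBOT

A 7-joint arm with a two-finger parallel gripper is mounted at the origin on a cart in front of the work surface, level with it; the furniture and walls round the work are solid. World frame = base frame: x ahead of the robot, y to its left, z up, the work surface at z = 0. Lengths are in m, angles in degrees, forces in N, time in s.
With the tool pointing down it reaches from about 0.35 to 0.775 m from the base axis. Payload 3.1 kg.
Tool frame: the origin (TCP) lies at the very end of the fingers, on their centre line; the grasp point (between the pads) lies hold_point_z behind it (hold_point_z is the distance from the TCP to the grasp point, in m); z points along the fingers, y is the line along which they close (so a half turn about z gives the same grasp; the last joint's range is limited). The gripper opens to 85 mm and grips with 20 to 120 N. Pads are 22 mm wide; open, the fingers measure 114 mm over their backs; the gripper's body (76 mm by 85 mm) begins 54 mm behind the grasp point. The pads swing forward as they close: fully open they stand 13 mm farther back than shut.
Start: joints at [-2.389, 17.813, 0.802, 86.603, -0.252, 75.585, -1.558], TCP at [0.55, 0, 0.231] pointing down, gripper open.
Joint ranges: [-154.91, 154.91], [-16.99, 109.72], [-72.82, 74.43], [7.12, 147.25], [-82.49, 262.49], [11.32, 116.49], [-174.64, 174.64]. Speed limits (degrees/s): [159.86, 159.86, 180, 180, 180, 180, 180].

INTERFACE

Orientations are given as a 3x3 rotation matrix whose columns are the frame's x, y, z axes.
In Python, from station import get_obs, snapshot, close_job, search_frame, hold_point_z gives the robot as it stands.
- The arm moves only by the tool jog_arm, never from a script. Its argument "commands" is a list of rows, each an object of numbers: "tx", "ty", "tz": the shift along the tool's x, y, z in units of 30 mm (1.0 is 30 mm); "twist": the turn about the tool's z in units of 5 degrees (1.0 is 5 degrees); "hand": the finger opening in mm, from 0 to 85.4. A call has 1 to 5 rows; each row shifts and turns the commanded pose from where the row before left it, along the tool's axes as they then stand; what a row does not reach is not made up. A row lasts 1/8 s, in which the tool goes at most 62.5 mm and 10.7 degrees, less where a joint would pass 70% of its speed; a pose out of reach is approached as far as the arm can. A call is refused whole if a number of a shift passes 1 or a number of a turn 1, either way. A call with a gripper value outside its range is refused whole. The fingers move at their own pace and stop on an object; "newtons" is the grip in N (left out, the last holds). Time passes only in rows, so rows that do not move let the fingers close. It gives the time, the measured TCP pose, the force, the opening and the grip force at its end, in the units of the state.
- get_obs(): the state, without advancing time (a new reading comes with each control period).
- snapshot(name): name is "scene" or "side" or "wrist"; returns a dict with "frame" (420x560x3 uint8, red, green, blue), "depth" (420x560 float32, m along the optical axis (not along the pixel's ray), 0 where there is no reading), "mtx" (3x3 intrinsics, pixels), "R" (3x3) and "t" (3): a world point X has camera coordinates R X + t. Camera axes: x right, y down, z forward; pixel columns grow to the right and rows downward; lengths in m; the calibration is good to about 2 mm. A picture is of the moment at which its call begins.
- close_job(): hands the job in; it is judged then, once.
Trained networks look in the newest picture that a camera, given by its name, has taken for a name from the list of things; names that differ only in an ending like _2 or _b are one class to them, and where a whole thing is asked for, a point or a joint stands for the part that bears it (a point fixed in the world has none). Each returns a list of dicts, best first, with "confidence" (0 to 1); they miss things now and then, are a little off and sometimes report something else, mostly with a low value. They report only what shows in the picture. A call takes as long as a camera call.
- search_frame(camera, target): "bbox" ([centre column, centre row, width, height] in pixels, round what is visible of it).
The state is a dict: "t": time; "joint_positions": joint angles; "joint_vel": joint speeds; "effort": joint torques, N m; "position": TCP position; "orientation": TCP orientation; "ft_force": force on the tool from outside, world axes, zero at the start; "moment": the same for the moment, N m; "width": finger opening in m; "grasp_force": force on a finger pad.
Only numpy, scipy, OpenCV 4.12 (cv2) and the standard library are available. Lean on these libraries where they do the work, as an engineer would, in place of code of your own. Each camera call takes 0.05 s, during which the arm holds its last target. There are 200 camera calls.

## Working session

There is one attempt and no reset: what is moved stays moved. The work goes in short steps, Python scripts to look and compute and a tool call to move; the robot and the scene stay as the last step left them, time stands still between calls to the robot, and variables do not carry over. Pictures are saved under pics/ and viewed, at most 10 in all, crops included, and the job is handed in when it is done.

Besides the shell and the picture viewer there is one more tool, called after ">>>" by a JSON object that holds its "api" and its "payload", one argument or row to a line. jog_arm: Moves the arm, as the interface text tells. Its arguments: {"type":"object","properties":{"commands":{"type":"array","items":{"type":"object","properties":{"tx":{"type":"number"},"ty":{"type":"number"},"tz":{"type":"number"},"twist":{"type":"number"},"hand":{"type":"number"}}}},"newtons":{"type":"number"}},"required":["commands"]}

```bash
ls; mkdir -p pics
cat > h.py <<'E'
import numpy as np, cv2
from station import get_obs, snapshot, close_job, search_frame, hold_point_z
def world(s,u,v,d=None):
    d=s["depth"][int(v),int(u)] if d is None else d
    return s["R"].T@(np.linalg.inv(s["mtx"])@np.array([u,v,1.])*d-s["t"])
def cloud(s):
    h,w=s["depth"].shape; u,v=np.meshgrid(np.arange(w),np.arange(h)); d=s["depth"]
    p=np.stack([u*d,v*d,d],-1)@np.linalg.inv(s["mtx"]).T
    return (p-s["t"])@s["R"], d>0
def save(n,im): cv2.imwrite("pics/"+n,im[...,::-1])
E
python3 - <<'E'
from h import *
np.set_printoptions(precision=3,suppress=True)
o=get_obs(); print(o["position"],o["orientation"],o["width"],hold_point_z,o["ft_force"])
for c in ["scene","side"]:
    s=snapshot(c); save(c+"0.png",s["frame"]); np.savez(c+"0.npz",**s)
    print(c,"cam",-s["R"].T@s["t"])
    for n in ["stage_plate","dry_stand","stage_base","petri","beaker","bottle_amber","forceps"]:
        for r in search_frame(c,n)[:2]: print(n,np.round(r["bbox"]),round(r["confidence"],2),world(s,*[np.clip(r["bbox"][0],0,559),np.clip(r["bbox"][1],0,419)]))
E
```

```text
pics
[ 0.549 -0.     0.23 ] [[-0.     1.    -0.002]
 [ 1.     0.    -0.   ]
 [-0.    -0.002 -1.   ]] 0.08527682742905415 0.0187 [ 0.491  0.35  -0.176]
scene cam [-0.341  0.406  0.751]
stage_plate [213. 257.  42.  30.] 0.55 [0.449 0.175 0.089]
stage_base [331. 205.  58.  46.] 0.91 [ 0.556 -0.281  0.054]
petri [296. 246.  32.  20.] 0.63 [ 0.459 -0.088  0.017]
beaker [128. 292.  26.  37.] 0.81 [0.452 0.397 0.064]
beaker [211. 256.  42.  30.] 0.68 [0.444 0.18  0.095]
bottle_amber [126. 263.  25.  35.] 0.98 [0.55  0.381 0.076]
side cam [ 0.549 -1.202  1.037]
stage_plate [260. 174.  14.  29.] 0.78 [0.459 0.174 0.09 ]
dry_stand [262. 174.  18.  25.] 0.45 [0.465 0.188 0.077]
stage_base [292. 277.  52.  50.] 0.77 [ 0.579 -0.331  0.048]
stage_base [260. 233.  26.  21.] 0.24 [ 0.468 -0.093  0.015]
petri [258. 233.  28.  19.] 0.56 [ 0.461 -0.09   0.013]
beaker [267. 156.   6.  16.] 0.42 [ 0.495 -0.016  0.293]
beaker [262. 176.  19.  26.] 0.26 [0.467 0.163 0.086]
bottle_amber [290. 159.  10.  14.] 0.49 [0.579 0.358 0.042]
```

View pics/scene0.png

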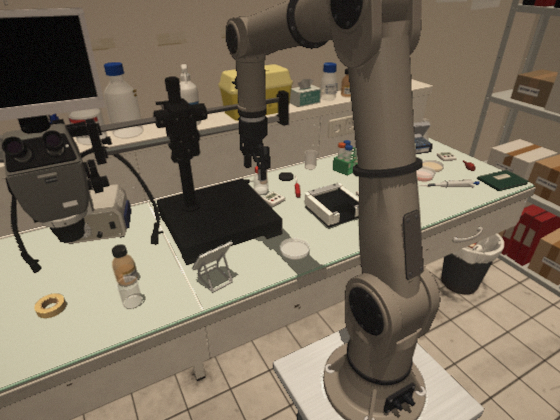

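View pics/side0.png

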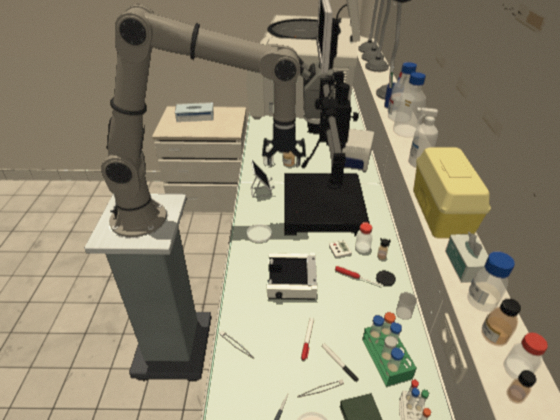

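Run:
```python
from h import *
np.set_printoptions(precision=4,suppress=True)
s=dict(np.load("side0.npz")); P,ok=cloud(s)
def box(m,n):
    q=P[m&ok][:,:2].astype(np.float32); r=cv2.minAreaRect(q); print(n,len(q),r, q.min(0),q.max(0))
c=(abs(P[...,0]-.57)<.12)&(abs(P[...,1]+.31)<.12)
box(c&(P[...,2]>.03)&(P[...,2]<.075),"base")
c=(abs(P[...,0]-.46)<.08)&(abs(P[...,1]-.175)<.09)
box(c&(P[...,2]>.03)&(P[...,2]<.12),"plate")
w=snapshot("wrist"); o=get_obs()
print("wrist cam",-w["R"].T@w["t"],w["R"],w["mtx"])
q=P[c&ok&(P[...,2]>.03)&(P[...,2]<.12)]; print(q[::25])
for X in ([.45,.175,.08],[.57,-.31,.06]):
    k=w["mtx"]@(w["R"]@np.array(X)+w["t"]); print(k[:2]/k[2])
```

```text
base 1870 ((0.5792654752731323, -0.31591472029685974), (0.15291467308998108, 0.1649543195962906), 0.05678749084472656) [ 0.5027 -0.3984] [ 0.6557 -0.2334]
plate 229 ((0.46921321749687195, 0.17629167437553406), (0.07944096624851227, 0.10069591552019119), 10.219433784484863) [0.4256 0.1224] [0.5129 0.2258]
wrist cam [0.5507 0.0704 0.3743] [[ 1.      0.0005 -0.0005]
 [ 0.0006 -0.96    0.2799]
 [-0.0003 -0.2799 -0.96  ]] [[308.6161   0.     280.7867]
 [  0.     308.6161 209.5203]
 [  0.       0.       1.    ]]
[[0.4313 0.2159 0.1184]
 [0.4514 0.2042 0.0927]
 [0.4539 0.1607 0.1029]
 [0.471  0.2038 0.0638]
 [0.4789 0.2061 0.0523]
 [0.4837 0.1886 0.0547]
 [0.477  0.1576 0.0667]
 [0.4919 0.1814 0.0399]
 [0.4932 0.1453 0.0512]
 [0.5052 0.1428 0.0382]]
[158.276  -13.2372]
[295.3048 419.1241]
```

>>> {"api": "jog_arm", "payload": {
  "commands": [
    {"tx": -1,"ty": 0.2},
    {"tx": -1,"ty": 0.2},
    {"tx": -1,"ty": 0.2},
    {"tx": -1,"ty": 0.2},
    {"tx": -1}
  ]
}}

```text
invalid input
```

>>> {"api": "jog_arm", "payload": {
  "commands": [
    {"tx": -1},
    {"tx": -1},
    {"tx": -1},
    {"tx": -1},
    {"tx": -0.5}
  ]
}}

```text
invalid input
```

Run:
```python
from h import *
np.set_printoptions(precision=4,suppress=True)
import time
w=snapshot("wrist");o=get_obs();print(o["t"],o["position"],np.round(o["joint_positions"],1)); save("w1.png",w["frame"]); np.savez("w1.npz",**w)
for n in ["stage_base","rail_mouth"]: print([(np.round(r["bbox"]),r["confidence"]) for r in search_frame("wrist",n)[:2]])
P,ok=cloud(w)
c=ok&(abs(P[...,0]-.575)<.11)&(abs(P[...,1]+.316)<.11)
for a,b in [(.04,.054),(.054,.061),(.061,.075)]:
    m=c&(P[...,2]>a)&(P[...,2]<b); q=P[m][:,:2].astype(np.float32); print(a,len(q),cv2.minAreaRect(q),q.min(0),q.max(0),P[m].mean(0))
```

```text
0.9 [0.55   0.     0.2313] [-2.4 17.8  0.8 86.6 -0.3 75.6 -1.6]
[(array([306., 356., 115.,  26.]), 0.89), (array([169.,  25., 124.,  50.]), 0.57)]
[(array([305., 356., 112.,  22.]), 0.94)]
0.04 81 ((0.6420021653175354, -0.23427258431911469), (0.003009274136275053, 0.02671770751476288), 87.86653900146484) [ 0.6286 -0.2362] [ 0.6553 -0.2332] [ 0.6469 -0.2346  0.0446]
0.054 1 ((0.6554355621337891, -0.23568394780158997), (0.0, 0.0), 0.0) [ 0.6554 -0.2357] [ 0.6554 -0.2357] [ 0.6554 -0.2357  0.0542]Traceback (most recent call last):
  File "<stdin>", line 9, in <module>
    return umr_minimum(a, axis, None, out, keepdims, initial, where)
ValueError: zero-size array to reduction operation minimum which has no identity
```

View pics/w1.png

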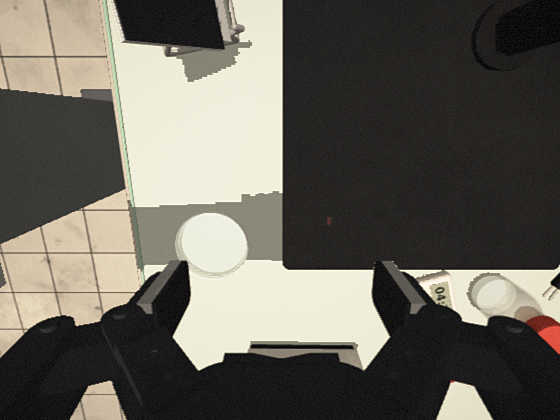

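>>> {"api": "jog_arm", "payload": {
  "commands": [
    {"tx": -1,"ty": 0.2,"tz": 0,"twist": 0,"hand": 85},
    {"tx": -1,"ty": 0.2,"tz": 0,"twist": 0,"hand": 85},
    {"tx": -1,"ty": 0.2,"tz": 0,"twist": 0,"hand": 85},
    {"tx": -1,"ty": 0.2,"tz": 0,"twist": 0,"hand": 85},
    {"tx": -1,"ty": 0,"tz": 0,"twist": 0,"hand": 85}
  ]
}}

```text
t: 1.62
position: [0.5744, -0.1508, 0.2312]
orientation: [[-0.0, 1.0, 0.0], [1.0, 0.0, 0.0], [0.0, 0.0, -1.0]]
ft_force: [-0.1, 0.7, -0.2]
width: 0.0854
grasp_force: 0.0
```

>>> {"api": "jog_arm", "payload": {
  "commands": [
    {"tx": -1,"ty": 0,"tz": 0,"twist": 0,"hand": 85},
    {"tx": -1,"ty": 0,"tz": 0,"twist": 0,"hand": 85},
    {"tx": -1,"ty": 0,"tz": 0,"twist": 0,"hand": 85},
    {"tx": -1,"ty": 0,"tz": 0,"twist": 0,"hand": 85},
    {"tx": -0.5,"ty": 0,"tz": 0,"twist": 0,"hand": 85}
  ]
}}

```text
t: 2.25
position: [0.5733, -0.2873, 0.231]
orientation: [[0.003, 1.0, -0.001], [1.0, -0.003, -0.001], [-0.001, -0.001, -1.0]]
ft_force: [-0.1, 0.3, -0.6]
width: 0.0848
grasp_force: 0.0
```

```bash
cat > m.py <<'E'
from h import *
np.set_printoptions(precision=4,suppress=True)
w=snapshot("wrist");o=get_obs();print(o["t"],o["position"],np.round(o["joint_positions"],1)); save("w2.png",w["frame"]); np.savez("w2.npz",**w)
P,ok=cloud(w)
c=ok&(abs(P[...,0]-.575)<.11)&(abs(P[...,1]+.316)<.11)
for a,b in [(.04,.054),(.054,.061),(.061,.075)]:
    m=c&(P[...,2]>a)&(P[...,2]<b); q=P[m][:,:2].astype(np.float32)
    if len(q): print(a,len(q),cv2.minAreaRect(q),q.min(0),q.max(0),P[m].mean(0))
E
python3 m.py
```

```text
2.3 [ 0.573  -0.2891  0.2309] [20.6 28.9  7.4 70.7 -3.5 80.6 27.4]
0.04 9226 ((0.5774712562561035, -0.31355857849121094), (0.15968336164951324, 0.15099675953388214), 89.36958312988281) [ 0.5019 -0.3931] [ 0.6538 -0.233 ] [ 0.5763 -0.3072  0.0504]
0.054 4707 ((0.5791876316070557, -0.30869799852371216), (0.1500685214996338, 0.15187618136405945), 89.28536224365234) [ 0.5024 -0.3839] [ 0.656  -0.2336] [ 0.568  -0.2987  0.058 ]
0.061 3457 ((0.6410360932350159, -0.30920132994651794), (0.14924177527427673, 0.028312548995018005), 89.23689270019531) [ 0.6264 -0.3838] [ 0.6557 -0.2346] [ 0.6414 -0.3044  0.0656]
```

>>> {"api": "jog_arm", "payload": {
  "commands": [
    {"tx": 1,"ty": -0.3,"tz": 0,"twist": 0,"hand": 85},
    {"tx": 1,"ty": -0.3,"tz": 0,"twist": 0,"hand": 85},
    {"tx": 1,"ty": -0.3,"tz": 0,"twist": 0,"hand": 85},
    {"tx": 1,"ty": -0.3,"tz": 0,"twist": 0,"hand": 85},
    {"tx": 1,"ty": -0.3,"tz": 0,"twist": 0,"hand": 85}
  ]
}}

```text
t: 2.92
position: [0.5288, -0.1322, 0.2315]
orientation: [[-0.002, 1.0, 0.0], [1.0, 0.002, 0.001], [0.001, 0.0, -1.0]]
ft_force: [0.0, -0.1, -0.5]
width: 0.0851
grasp_force: 0.0
```

>>> {"api": "jog_arm", "payload": {
  "commands": [
    {"tx": 1,"ty": -0.3,"tz": 0,"twist": 0,"hand": 85},
    {"tx": 1,"ty": -0.3,"tz": 0,"twist": 0,"hand": 85},
    {"tx": 1,"ty": -0.3,"tz": 0,"twist": 0,"hand": 85},
    {"tx": 1,"ty": -0.3,"tz": 0,"twist": 0,"hand": 85},
    {"tx": 1,"ty": -0.3,"tz": 0,"twist": 0,"hand": 85}
  ]
}}

```text
t: 3.55
position: [0.4833, 0.0175, 0.2316]
orientation: [[-0.002, 1.0, 0.0], [1.0, 0.002, 0.001], [0.001, 0.0, -1.0]]
ft_force: [-0.2, 0.9, 0.6]
width: 0.085
grasp_force: 0.0
```

>>> {"api": "jog_arm", "payload": {
  "commands": [
    {"tx": 1,"ty": -0.3,"tz": 0,"twist": 0,"hand": 85},
    {"tx": 1,"ty": -0.3,"tz": 0,"twist": 0,"hand": 85},
    {"tx": 1,"ty": -0.3,"tz": 0,"twist": 0,"hand": 85},
    {"tx": 1,"ty": -0.1,"tz": 0,"twist": 0,"hand": 85},
    {"tx": 0.5,"ty": 0,"tz": 0,"twist": 0,"hand": 85}
  ]
}}

```text
t: 4.18
position: [0.4529, 0.153, 0.2316]
orientation: [[-0.005, 1.0, -0.0], [1.0, 0.005, 0.001], [0.001, -0.0, -1.0]]
ft_force: [-0.0, -1.0, 0.7]
width: 0.0849
grasp_force: 0.0
```

Run:
```python
from h import *
np.set_printoptions(precision=4,suppress=True)
w=snapshot("wrist");o=get_obs();print(o["t"],o["position"],np.round(o["joint_positions"],1)); save("w3.png",w["frame"]); np.savez("w3.npz",**w)
for n in ["stage_plate","dry_stand"]: print([(np.round(r["bbox"]),r["confidence"]) for r in search_frame("wrist",n)[:2]])
P,ok=cloud(w)
dark=w["frame"].max(-1)<70
m=ok&dark&(abs(P[...,0]-.46)<.08)&(abs(P[...,1]-.175)<.08)&(P[...,2]>.02)&(P[...,2]<.14)
q=P[m]; c0=np.median(q,0); 
for _ in range(3):
    c=q.mean(0); U,S,V=np.linalg.svd(q-c,full_matrices=False); n=V[2]*np.sign(V[2][2]); r=(q-c)@n; q=q[abs(r)<.004]
print(len(q),"c",c,"n",n,"lean",np.degrees(np.arcsin(n[2])),"yaw",np.degrees(np.arctan2(n[1],n[0])))
ey=np.cross([0,0,1],n); ey/=np.linalg.norm(ey); ex=np.cross(n,ey)
ab=np.c_[(q-c)@ex,(q-c)@ey]; print("ranges x",np.percentile(ab,[.5,99.5],0),cv2.minAreaRect(ab.astype(np.float32)),ex,ey)
```

```text
4.225 [0.4531 0.1545 0.2315] [-13.9   9.7  -7.9  97.    1.3  73.3 -21.7]
[(array([278., 177.,  87., 123.]), 0.64)]
[(array([328., 157.,  23.,  67.]), 0.55)]
6601 c [0.4557 0.1788 0.0956] n [0.8047 0.1429 0.5763] lean 35.18988920160015 yaw 10.071675002195985
ranges x [[-0.0558 -0.049 ]
 [ 0.0425  0.0448]] ((-0.0086156465113163, -0.002072639763355255), (0.09496308118104935, 0.10393689572811127), 89.80728912353516) [-0.5674 -0.1008  0.8172] [-0.1749  0.9846  0.    ]
```

View pics/w3.png

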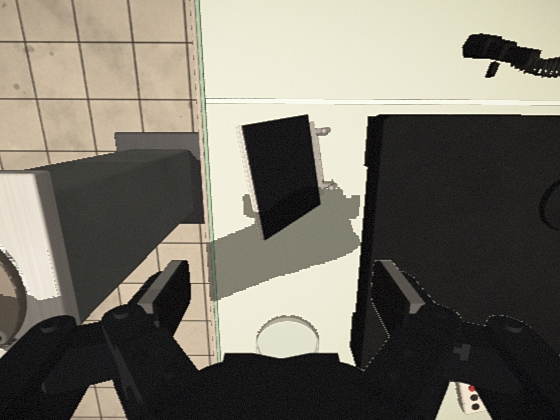

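>>> {"api": "jog_arm", "payload": {
  "commands": [
    {"tx": 0,"ty": 0,"tz": 0,"twist": -1,"hand": 62},
    {"tx": 0,"ty": 0,"tz": 0,"twist": -1,"hand": 62},
    {"tx": 0,"ty": 0,"tz": 0,"twist": 0,"hand": 62}
  ]
}}

```text
t: 4.7
position: [0.4544, 0.1483, 0.2312]
orientation: [[-0.17, 0.985, -0.0], [0.985, 0.17, -0.001], [-0.001, -0.0, -1.0]]
ft_force: [-0.7, -0.5, -0.5]
width: 0.062
grasp_force: 0.0
```

>>> {"api": "jog_arm", "payload": {
  "commands": [
    {"tx": 0.93,"ty": -0.38,"tz": 0,"twist": 0,"hand": 62},
    {"tx": 0,"ty": 0,"tz": 1,"twist": 0,"hand": 62},
    {"tx": 0,"ty": 0,"tz": 1,"twist": 0,"hand": 62},
    {"tx": 0,"ty": 0,"tz": 0,"twist": 0,"hand": 62}
  ]
}}

```text
t: 5.2
position: [0.4363, 0.1737, 0.1693]
orientation: [[-0.171, 0.985, -0.005], [0.985, 0.171, -0.003], [-0.002, -0.006, -1.0]]
ft_force: [-0.9, -0.8, 0.9]
width: 0.0619
grasp_force: 0.0
```

Run:
```python
from h import *
w=snapshot("wrist"); save("w4.png",w["frame"]); o=get_obs(); print(o["position"],o["orientation"],np.round(o["joint_positions"],1))
```

```text
[0.43762483 0.17447942 0.17092522] [[-1.71557450e-01  9.85172549e-01 -1.75763825e-03]
 [ 9.85173813e-01  1.71555721e-01 -1.09255593e-03]
 [-7.74823216e-04 -1.91901529e-03 -9.99997859e-01]] [-15.3  11.8 -10.  103.5   2.2  65.  -16.1]
```

View pics/w4.png

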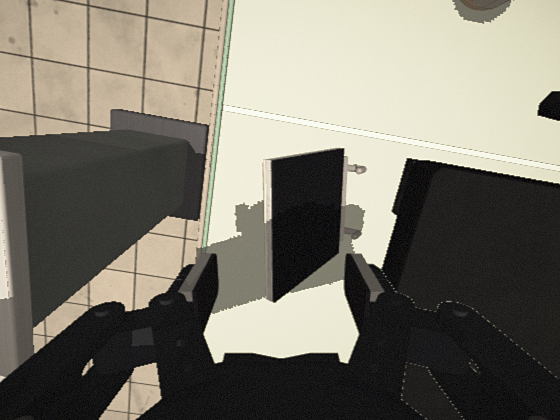

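>>> {"api": "jog_arm", "payload": {
  "commands": [
    {"tx": 0,"ty": 0,"tz": 0.9,"twist": 0,"hand": 62},
    {"tx": 0,"ty": 0,"tz": 0.9,"twist": 0,"hand": 62},
    {"tx": 0,"ty": 0,"tz": 0.65,"twist": 0,"hand": 55},
    {"tx": 0,"ty": 0,"tz": 0,"twist": 0,"hand": 48}
  ],
  "newtons": 20
}}

```text
t: 5.75
position: [0.4381, 0.1751, 0.098]
orientation: [[-0.172, 0.985, -0.001], [0.985, 0.172, -0.0], [-0.0, -0.001, -1.0]]
ft_force: [1.0, -0.3, -0.1]
width: 0.0482
grasp_force: 0.0
```

>>> {"api": "jog_arm", "payload": {
  "commands": [
    {"tx": 0,"ty": 0.2,"tz": 0,"twist": 0,"hand": 45},
    {"tx": 0,"ty": 0.2,"tz": -0.1,"twist": 0,"hand": 45},
    {"tx": 0,"ty": 0.25,"tz": -0.1,"twist": 0,"hand": 45},
    {"tx": 0,"ty": 0.25,"tz": -0.1,"twist": 0,"hand": 45},
    {"tx": 0,"ty": 0.25,"tz": -0.1,"twist": 0,"hand": 45}
  ]
}}

```text
t: 6.38
position: [0.4727, 0.1817, 0.1102]
orientation: [[-0.174, 0.985, 0.001], [0.985, 0.174, 0.0], [0.0, 0.001, -1.0]]
ft_force: [-0.0, 0.2, -0.2]
width: 0.0449
grasp_force: 0.2
```

>>> {"api": "jog_arm", "payload": {
  "commands": [
    {"tx": 0,"ty": 0.2,"tz": -0.1,"twist": 0,"hand": 42},
    {"tx": 0,"ty": 0.2,"tz": -0.1,"twist": 0,"hand": 38},
    {"tx": 0,"ty": 0.2,"tz": -0.05,"twist": 0,"hand": 34},
    {"tx": 0,"ty": 0.1,"tz": 0,"twist": 0,"hand": 30}
  ]
}}

```text
t: 6.88
position: [0.4931, 0.1852, 0.1174]
orientation: [[-0.174, 0.985, 0.0], [0.985, 0.174, 0.0], [0.0, 0.0, -1.0]]
ft_force: [-0.4, -0.4, 0.3]
width: 0.03
grasp_force: 0.1
```

```bash
cat > look.py <<'E'
import sys
from h import *
n=sys.argv[1]; sc=snapshot("side"); w=snapshot("wrist"); o=get_obs()
print(o["t"],np.round(o["position"],4),o["width"],np.round(o["ft_force"],2),o["grasp_force"],np.round(o["joint_positions"],1))
c=[int(x) for x in sys.argv[2:6]]  # side crop x0 y0 w h
a=cv2.resize(sc["frame"][c[1]:c[1]+c[3],c[0]:c[0]+c[2]],(400,300),interpolation=cv2.INTER_CUBIC)
b=cv2.resize(w["frame"],(400,300)); save(n,np.hstack([a,b]))
np.savez("last.npz",**{"s_"+k:v for k,v in sc.items()},**{"w_"+k:v for k,v in w.items()})
E
python3 look.py l1.png 220 120 100 75
```

```text
6.975 [0.4929 0.1851 0.1172] 0.02985533608347749 [-0.37 -0.03  0.37] 0.006456755437511674 [-15.3  20.8  -9.1  99.6   3.7  59.9 -15.8]
```

View pics/l1.png

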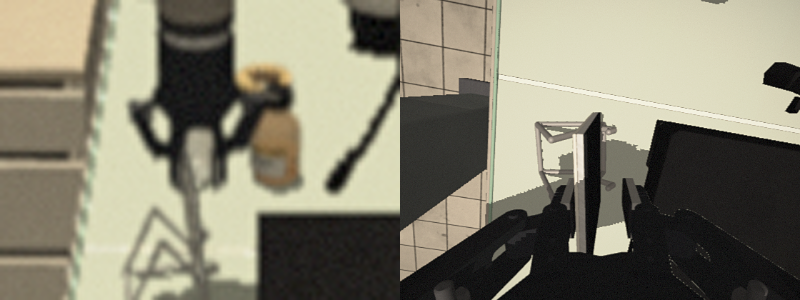

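>>> {"api": "jog_arm", "payload": {
  "commands": [
    {"tx": 0,"ty": 0,"tz": 0,"twist": 0,"hand": 22},
    {"tx": 0,"ty": 0,"tz": 0,"twist": 0,"hand": 14},
    {"tx": 0,"ty": 0,"tz": 0,"twist": 0,"hand": 4},
    {"tx": 0,"ty": 0,"tz": 0,"twist": 0,"hand": 4},
    {"tx": 0,"ty": 0,"tz": 0,"twist": 0,"hand": 4}
  ],
  "newtons": 35
}}

```text
t: 7.6
position: [0.4919, 0.1851, 0.1173]
orientation: [[-0.174, 0.985, -0.001], [0.985, 0.174, -0.0], [-0.0, -0.001, -1.0]]
ft_force: [-2.4, -0.8, 3.4]
width: 0.0077
grasp_force: 36.9
```

>>> {"api": "jog_arm", "payload": {
  "commands": [
    {"tx": 0,"ty": 0,"tz": 0,"twist": 0,"hand": 4},
    {"tx": 0,"ty": 0,"tz": -0.3,"twist": 0,"hand": 4},
    {"tx": 0,"ty": 0,"tz": -0.5,"twist": 0,"hand": 4},
    {"tx": 0,"ty": 0,"tz": -0.7,"twist": 0,"hand": 4},
    {"tx": 0,"ty": 0,"tz": -0.7,"twist": 0,"hand": 4}
  ]
}}

```text
t: 8.22
position: [0.4935, 0.1853, 0.185]
orientation: [[-0.174, 0.985, 0.002], [0.985, 0.174, 0.001], [0.0, 0.002, -1.0]]
ft_force: [1.1, 0.6, -0.9]
width: 0.0076
grasp_force: 36.3
```

>>> {"api": "jog_arm", "payload": {
  "commands": [
    {"tx": 0,"ty": 0,"tz": -0.8,"twist": 0,"hand": 4},
    {"tx": 0,"ty": 0,"tz": -0.8,"twist": 0,"hand": 4},
    {"tx": 0,"ty": 0,"tz": -0.8,"twist": 0,"hand": 4},
    {"tx": 0,"ty": 0,"tz": -0.4,"twist": 0,"hand": 4}
  ]
}}

```text
t: 8.72
position: [0.4938, 0.1856, 0.2698]
orientation: [[-0.174, 0.985, 0.004], [0.985, 0.174, 0.002], [0.001, 0.005, -1.0]]
ft_force: [-0.3, -0.3, -0.8]
width: 0.0073
grasp_force: 36.4
```

```bash
python3 look.py l2.png 220 100 100 75
```

```text
8.825 [0.4937 0.1856 0.2692] 0.007422136633374559 [-0.08 -0.03 -1.19] 36.423808336257935 [-15.1  14.4  -9.3  86.    2.4  79.6 -14.5]
```

View pics/l2.png

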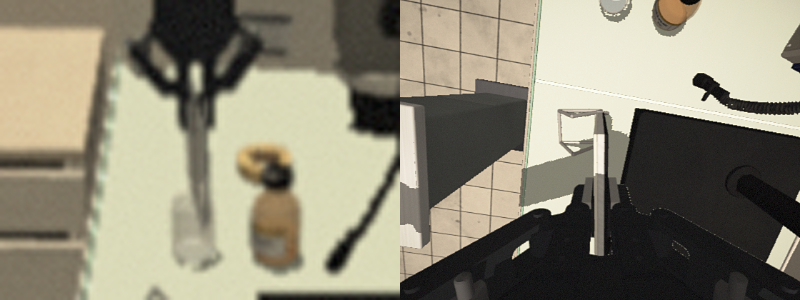

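>>> {"api": "jog_arm", "payload": {
  "commands": [
    {"tx": -0.5,"ty": 0,"tz": 0,"twist": 0,"hand": 4},
    {"tx": -0.9,"ty": 0,"tz": 0,"twist": 0,"hand": 4},
    {"tx": -0.9,"ty": 0,"tz": 0,"twist": 0,"hand": 4},
    {"tx": -0.9,"ty": 0,"tz": 0,"twist": 0,"hand": 4},
    {"tx": -0.9,"ty": 0,"tz": 0,"twist": 0,"hand": 4}
  ]
}}

```text
t: 9.45
position: [0.5133, 0.0614, 0.2659]
orientation: [[-0.172, 0.985, -0.003], [0.985, 0.172, -0.001], [-0.001, -0.003, -1.0]]
ft_force: [0.7, 0.2, -2.1]
width: 0.0074
grasp_force: 36.4
```

>>> {"api": "jog_arm", "payload": {
  "commands": [
    {"tx": -0.9,"ty": 0,"tz": 0,"twist": 0,"hand": 4},
    {"tx": -0.9,"ty": 0,"tz": 0,"twist": 0,"hand": 4},
    {"tx": -0.9,"ty": 0,"tz": 0,"twist": 0,"hand": 4},
    {"tx": -0.9,"ty": 0,"tz": 0,"twist": 0,"hand": 4},
    {"tx": -0.9,"ty": 0,"tz": 0,"twist": 0,"hand": 4}
  ]
}}

```text
t: 10.07
position: [0.5364, -0.0714, 0.2658]
orientation: [[-0.172, 0.985, -0.003], [0.985, 0.172, -0.001], [-0.0, -0.003, -1.0]]
ft_force: [0.0, 0.3, -0.8]
width: 0.0077
grasp_force: 36.4
```

>>> {"api": "jog_arm", "payload": {
  "commands": [
    {"tx": -0.9,"ty": 0,"tz": 0,"twist": 0,"hand": 4},
    {"tx": -0.9,"ty": 0,"tz": 0,"twist": 0,"hand": 4},
    {"tx": -0.9,"ty": 0,"tz": 0,"twist": 0,"hand": 4},
    {"tx": -0.9,"ty": 0,"tz": 0,"twist": 0,"hand": 4},
    {"tx": -0.9,"ty": 0,"tz": 0,"twist": 0,"hand": 4}
  ]
}}

```text
t: 10.7
position: [0.5596, -0.2041, 0.2657]
orientation: [[-0.172, 0.985, -0.003], [0.985, 0.172, -0.0], [0.001, -0.003, -1.0]]
ft_force: [0.7, -0.4, -1.5]
width: 0.0074
grasp_force: 36.4
```

>>> {"api": "jog_arm", "payload": {
  "commands": [
    {"tx": -0.9,"ty": 0,"tz": 0,"twist": 0,"hand": 4},
    {"tx": -0.9,"ty": 0,"tz": 0,"twist": 0,"hand": 4},
    {"tx": -0.9,"ty": 0,"tz": 0,"twist": 0,"hand": 4},
    {"tx": -0.5,"ty": 0,"tz": 0,"twist": 0,"hand": 4},
    {"tx": 0,"ty": 0,"tz": 0,"twist": 1,"hand": 4}
  ]
}}

```text
t: 11.32
position: [0.5762, -0.2988, 0.2658]
orientation: [[-0.082, 0.997, -0.003], [0.997, 0.082, -0.0], [0.0, -0.003, -1.0]]
ft_force: [-0.3, 0.5, -1.3]
width: 0.0076
grasp_force: 36.2
```

Run:
```python
from h import *
o=get_obs(); print(o["t"],o["position"],np.round(o["joint_positions"],1),o["orientation"])
```

```text
11.325 [ 0.5761583  -0.29877756  0.26584878] [22.1 29.4  6.5 65.  -3.1 85.9 32.7] [[-8.15513965e-02  9.96665329e-01 -2.75522051e-03]
 [ 9.96669129e-01  8.15514407e-02 -9.65026454e-05]
 [ 1.28511361e-04 -2.75391315e-03 -9.99996200e-01]]
```

>>> {"api": "jog_arm", "payload": {
  "commands": [
    {"tx": 0,"ty": 0,"tz": 0,"twist": 1,"hand": 4},
    {"tx": 0,"ty": 0,"tz": 0,"twist": 1,"hand": 4},
    {"tx": 0,"ty": 0,"tz": 0,"twist": 1,"hand": 4},
    {"tx": 0,"ty": 0,"tz": 0,"twist": 1,"hand": 4},
    {"tx": 0,"ty": 0,"tz": 0,"twist": 1,"hand": 4}
  ]
}}

```text
t: 11.95
position: [0.577, -0.2962, 0.2664]
orientation: [[0.344, 0.939, -0.002], [0.939, -0.344, 0.001], [0.0, -0.002, -1.0]]
ft_force: [-0.1, -0.3, -1.3]
width: 0.0073
grasp_force: 36.3
```

>>> {"api": "jog_arm", "payload": {
  "commands": [
    {"tx": 0,"ty": 0,"tz": 0,"twist": 1,"hand": 4},
    {"tx": 0,"ty": 0,"tz": 0,"twist": 1,"hand": 4},
    {"tx": 0,"ty": 0,"tz": 0,"twist": 1,"hand": 4},
    {"tx": 0,"ty": 0,"tz": 0,"twist": 1,"hand": 4},
    {"tx": 0,"ty": 0,"tz": 0,"twist": 1,"hand": 4}
  ]
}}

```text
t: 12.58
position: [0.577, -0.2961, 0.2665]
orientation: [[0.709, 0.705, -0.002], [0.705, -0.709, 0.001], [-0.0, -0.002, -1.0]]
ft_force: [0.1, 0.0, -0.0]
width: 0.0072
grasp_force: 36.3
```

>>> {"api": "jog_arm", "payload": {
  "commands": [
    {"tx": 0,"ty": 0,"tz": 0,"twist": 1,"hand": 4},
    {"tx": 0,"ty": 0,"tz": 0,"twist": 1,"hand": 4},
    {"tx": 0,"ty": 0,"tz": 0,"twist": 1,"hand": 4},
    {"tx": 0,"ty": 0,"tz": 0,"twist": 1,"hand": 4},
    {"tx": 0,"ty": 0,"tz": 0,"twist": 1,"hand": 4}
  ]
}}

```text
t: 13.2
position: [0.577, -0.2961, 0.2665]
orientation: [[0.941, 0.34, -0.002], [0.34, -0.941, 0.001], [-0.001, -0.002, -1.0]]
ft_force: [-0.7, -0.0, -2.1]
width: 0.0076
grasp_force: 36.3
```

>>> {"api": "jog_arm", "payload": {
  "commands": [
    {"tx": 0,"ty": 0,"tz": 0,"twist": 1,"hand": 4},
    {"tx": 0,"ty": 0,"tz": 0,"twist": 1,"hand": 4},
    {"tx": 0,"ty": 0,"tz": 0,"twist": 1,"hand": 4},
    {"tx": 0,"ty": 0,"tz": 0,"twist": 1,"hand": 4},
    {"tx": 0,"ty": 0,"tz": 0,"twist": 1,"hand": 4}
  ]
}}

```text
t: 13.82
position: [0.577, -0.2961, 0.2665]
orientation: [[0.996, -0.09, -0.001], [-0.09, -0.996, 0.001], [-0.002, -0.001, -1.0]]
ft_force: [0.1, -0.6, -1.2]
width: 0.0075
grasp_force: 36.3
```

>>> {"api": "jog_arm", "payload": {
  "commands": [
    {"tx": 0,"ty": 0,"tz": 0,"twist": 1,"hand": 4},
    {"tx": 0,"ty": 0,"tz": 0,"twist": 1,"hand": 4},
    {"tx": 0,"ty": 0,"tz": 0,"twist": 1,"hand": 4},
    {"tx": 0,"ty": 0,"tz": 0,"twist": 1,"hand": 4},
    {"tx": 0,"ty": 0,"tz": 0,"twist": 1,"hand": 4}
  ]
}}

```text
t: 14.45
position: [0.5771, -0.2961, 0.2665]
orientation: [[0.865, -0.502, -0.001], [-0.502, -0.865, 0.001], [-0.002, -0.0, -1.0]]
ft_force: [0.1, -0.8, -1.3]
width: 0.0078
grasp_force: 36.3
```

>>> {"api": "jog_arm", "payload": {
  "commands": [
    {"tx": 0,"ty": 0,"tz": 0,"twist": 1,"hand": 4},
    {"tx": 0,"ty": 0,"tz": 0,"twist": 1,"hand": 4},
    {"tx": 0,"ty": 0,"tz": 0,"twist": 1,"hand": 4},
    {"tx": 0,"ty": 0,"tz": 0,"twist": 1,"hand": 4},
    {"tx": 0,"ty": 0,"tz": 0,"twist": 1,"hand": 4}
  ]
}}

```text
t: 15.08
position: [0.5771, -0.296, 0.2666]
orientation: [[0.572, -0.821, -0.001], [-0.821, -0.572, 0.001], [-0.002, 0.0, -1.0]]
ft_force: [0.3, 0.7, -1.2]
width: 0.0071
grasp_force: 36.3
```

>>> {"api": "jog_arm", "payload": {
  "commands": [
    {"tx": 0,"ty": 0,"tz": 0,"twist": 1,"hand": 4},
    {"tx": 0,"ty": 0,"tz": 0,"twist": 1,"hand": 4},
    {"tx": 0,"ty": 0,"tz": 0,"twist": 1,"hand": 4},
    {"tx": 0,"ty": 0,"tz": 0,"twist": 1,"hand": 4},
    {"tx": 0,"ty": 0,"tz": 0,"twist": 0,"hand": 4}
  ]
}}

```text
t: 15.7
position: [0.5772, -0.2961, 0.2666]
orientation: [[0.26, -0.966, -0.001], [-0.966, -0.26, 0.001], [-0.001, 0.001, -1.0]]
ft_force: [0.7, 0.1, -1.2]
width: 0.0076
grasp_force: 36.3
```

Run:
```python
from h import *
np.set_printoptions(precision=4,suppress=True)
o=get_obs(); print(o["t"],o["position"],np.round(o["joint_positions"],1),o["orientation"],o["ft_force"])
w=snapshot("wrist"); print(-w["R"].T@w["t"])
```

```text
15.7 [ 0.5772 -0.2961  0.2666] [   3.1   33.    40.6   66.   -20.8   88.  -125.3] [[ 0.26   -0.9656 -0.0012]
 [-0.9656 -0.26    0.0009]
 [-0.0012  0.0009 -1.    ]] [ 0.7362  0.0522 -1.1869]
[ 0.5966 -0.3652  0.4095]
```

>>> {"api": "jog_arm", "payload": {
  "commands": [
    {"tx": 0,"ty": 0,"tz": 0,"twist": 1,"hand": 4},
    {"tx": 0,"ty": 0,"tz": 0,"twist": 1,"hand": 4},
    {"tx": 0,"ty": 0,"tz": 0,"twist": 1,"hand": 4},
    {"tx": 0,"ty": 0,"tz": 0,"twist": 0.16,"hand": 4},
    {"tx": 0.5,"ty": -0.7,"tz": 0.5,"twist": 0,"hand": 4}
  ]
}}

```text
t: 16.38
position: [0.5989, -0.3115, 0.2545]
orientation: [[-0.011, -1.0, 0.003], [-1.0, 0.011, -0.0], [0.0, -0.003, -1.0]]
ft_force: [1.5, -0.6, -1.5]
width: 0.0077
grasp_force: 36.4
```

>>> {"api": "jog_arm", "payload": {
  "commands": [
    {"tx": 0,"ty": -0.66,"tz": 0.8,"twist": 0,"hand": 4},
    {"tx": 0,"ty": 0,"tz": 0.8,"twist": 0,"hand": 4},
    {"tx": 0,"ty": 0,"tz": 0,"twist": 0,"hand": 4}
  ]
}}

```text
t: 16.75
position: [0.6171, -0.3108, 0.2015]
orientation: [[-0.013, -1.0, -0.005], [-1.0, 0.013, 0.003], [-0.003, 0.005, -1.0]]
ft_force: [-0.1, 0.7, -0.8]
width: 0.0075
grasp_force: 36.2
```

```bash
python3 look.py l3.png 235 210 100 75
python3 - <<'E'
from h import *
np.set_printoptions(precision=4,suppress=True)
o=get_obs(); print(o["position"],o["orientation"][0],o["orientation"][1])
d=np.load("last.npz")
for k in "sw":
    s={n:d[k+"_"+n] for n in ["depth","R","t","mtx","frame"]}; P,ok=cloud(s)
    m=ok&(abs(P[...,0]-o["position"][0])<.02)&(abs(P[...,1]-o["position"][1])<.07)&(P[...,2]>.085)&(P[...,2]<o["position"][2]-.006)
    q=P[m]; print(k,len(q)); 
    if len(q): print(np.percentile(q,[1,5,50,95,99],0))
E
```

```text
16.85 [ 0.6181 -0.3122  0.205 ] 0.007093281547185511 [-0.23 -0.44 -0.67] 36.245691776275635 [   4.    40.6   42.2   63.7  -26.    84.5 -139.5]
[ 0.6181 -0.3122  0.205 ] [-0.0132 -0.9999  0.0004] [-0.9999  0.0132 -0.0004]
s 66
[[ 0.6126 -0.361   0.1197]
 [ 0.6127 -0.3602  0.1332]
 [ 0.6146 -0.3569  0.1654]
 [ 0.6198 -0.3088  0.1924]
 [ 0.6202 -0.3039  0.198 ]]
w 215
[[ 0.6142 -0.3591  0.1357]
 [ 0.6146 -0.3591  0.1395]
 [ 0.618  -0.3589  0.1748]
 [ 0.6215 -0.3586  0.1971]
 [ 0.6219 -0.3584  0.1983]]
```

View pics/l3.png

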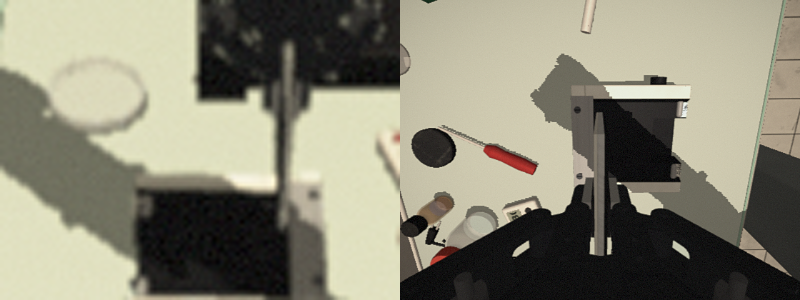

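>>> {"api": "jog_arm", "payload": {
  "commands": [
    {"tx": -0.05,"ty": 0,"tz": 0.8,"twist": 0,"hand": 4},
    {"tx": 0,"ty": 0,"tz": 0.8,"twist": 0,"hand": 4},
    {"tx": 0,"ty": 0,"tz": 0.5,"twist": 0,"hand": 4},
    {"tx": 0,"ty": 0,"tz": 0,"twist": 0,"hand": 4}
  ]
}}

```text
t: 17.35
position: [0.6178, -0.3102, 0.141]
orientation: [[-0.014, -1.0, -0.001], [-1.0, 0.014, 0.001], [-0.001, 0.001, -1.0]]
ft_force: [0.1, 0.7, -1.2]
width: 0.0077
grasp_force: 36.3
```

>>> {"api": "jog_arm", "payload": {
  "commands": [
    {"tx": 0,"ty": 0,"tz": 0.06,"twist": 0,"hand": 4},
    {"tx": 0,"ty": 0,"tz": 0.06,"twist": 0,"hand": 4}
  ]
}}

```text
t: 17.6
position: [0.6187, -0.3111, 0.139]
orientation: [[-0.014, -1.0, 0.002], [-1.0, 0.014, -0.001], [0.001, -0.002, -1.0]]
ft_force: [-0.4, -0.0, -1.4]
width: 0.0071
grasp_force: 36.3
```

>>> {"api": "jog_arm", "payload": {
  "commands": [
    {"tx": 0,"ty": 0,"tz": 0.06,"twist": 0,"hand": 4},
    {"tx": 0,"ty": 0,"tz": 0.06,"twist": 0,"hand": 4}
  ]
}}

```text
t: 17.85
position: [0.6182, -0.3105, 0.1342]
orientation: [[-0.014, -1.0, 0.0], [-1.0, 0.014, -0.0], [0.0, -0.0, -1.0]]
ft_force: [-0.6, -0.3, -1.6]
width: 0.0075
grasp_force: 36.3
```

Not touching yet; continue in small steps.

>>> {"api": "jog_arm", "payload": {
  "commands": [
    {"tx": 0,"ty": 0,"tz": 0.06,"twist": 0,"hand": 4},
    {"tx": 0,"ty": 0,"tz": 0,"twist": 0,"hand": 4}
  ]
}}

```text
t: 18.1
position: [0.6184, -0.3106, 0.1341]
orientation: [[-0.014, -1.0, 0.001], [-1.0, 0.014, -0.0], [0.0, -0.001, -1.0]]
ft_force: [-1.9, 1.1, 4.5]
width: 0.0076
grasp_force: 37.2
```

>>> {"api": "jog_arm", "payload": {
  "commands": [
    {"tx": 0,"ty": 0,"tz": 0.06,"twist": 0,"hand": 4},
    {"tx": 0,"ty": 0,"tz": 0,"twist": 0,"hand": 4}
  ]
}}

```text
t: 18.35
position: [0.6186, -0.3107, 0.134]
orientation: [[-0.013, -1.0, 0.003], [-1.0, 0.013, -0.001], [0.001, -0.003, -1.0]]
ft_force: [-2.2, 2.2, 10.3]
width: 0.0075
grasp_force: 38.1
```

Run:
```python
from h import *
o=get_obs(); print(o["t"],o["position"],o["ft_force"])
```

```text
18.35 [ 0.61863353 -0.31069714  0.13399999] [-2.17278729  2.19479781 10.32596819]
```

>>> {"api": "jog_arm", "payload": {
  "commands": [
    {"tx": 0,"ty": 0,"tz": -0.1,"twist": 0,"hand": 4},
    {"tx": 0,"ty": 0.08,"tz": 0,"twist": 0,"hand": 12},
    {"tx": 0,"ty": 0.12,"tz": 0,"twist": 0,"hand": 20},
    {"tx": 0,"ty": 0.12,"tz": 0,"twist": 0,"hand": 20},
    {"tx": 0,"ty": 0.12,"tz": 0,"twist": 0,"hand": 20}
  ]
}}

```text
t: 18.98
position: [0.6045, -0.3103, 0.1333]
orientation: [[-0.014, -1.0, -0.0], [-1.0, 0.014, 0.0], [-0.0, 0.0, -1.0]]
ft_force: [1.0, 0.5, 0.2]
width: 0.0202
grasp_force: 0.0
```

```bash
cat > pl.py <<'E'
from h import *
np.set_printoptions(precision=4,suppress=True)
o=get_obs(); print(o["t"],o["position"],round(o["width"],4),o["ft_force"],round(o["grasp_force"],2))
# plate side edge (low-y side) from wrist depth: points with y near -.359
w=snapshot("wrist"); P,ok=cloud(w)
y0=-.359
m=ok&(abs(P[...,1]-y0)<.004)&(P[...,0]>.48)&(P[...,0]<.65)&(P[...,2]>.068)&(P[...,2]<.19)
q=P[m]; print(len(q))
if len(q)>20:
    xz=q[:,[0,2]]; c=xz.mean(0); U,S,V=np.linalg.svd(xz-c,full_matrices=False); v=V[0]*np.sign(V[0][1])
    r=(xz-c)@v; e=abs((xz-c)@V[1]).mean()
    print("slope deg",np.degrees(np.arctan2(v[1],-v[0])),"c",c,"top",c+v*r.max(),"bot",c+v*r.min(),"rms",e)
E
python3 pl.py
```

```text
18.975 [ 0.6045 -0.3103  0.1333] 0.0202 [0.9716 0.5258 0.2196] 0.0
761
slope deg 76.0893133128543 c [0.6079 0.133 ] top [0.6001 0.1642] bot [0.6254 0.0621] rms 0.0035939812816758276
```

>>> {"api": "jog_arm", "payload": {
  "commands": [
    {"tx": 0,"ty": 0.1,"tz": 0.06,"twist": 0,"hand": 24},
    {"tx": 0,"ty": 0.1,"tz": 0.06,"twist": 0,"hand": 28},
    {"tx": 0,"ty": 0.1,"tz": 0.06,"twist": 0,"hand": 32},
    {"tx": 0,"ty": 0.1,"tz": 0.06,"twist": 0,"hand": 36},
    {"tx": 0,"ty": 0.1,"tz": 0.06,"twist": 0,"hand": 40}
  ]
}}

```text
t: 19.65
position: [0.5897, -0.3101, 0.1243]
orientation: [[-0.014, -1.0, -0.0], [-1.0, 0.014, 0.0], [-0.0, 0.0, -1.0]]
ft_force: [0.3, 0.8, 1.0]
width: 0.0398
grasp_force: 0.2
```

```bash
python3 pl.py
```

```text
19.65 [ 0.5897 -0.3101  0.1243] 0.0398 [0.2568 0.7524 1.0407] 0.17
1033
slope deg 61.75901237166275 c [0.5893 0.1255] top [0.5724 0.1569] bot [0.6267 0.0559] rms 0.003368259642929793
```

>>> {"api": "jog_arm", "payload": {
  "commands": [
    {"tx": 0,"ty": 0.07,"tz": 0.14,"twist": 0,"hand": 44},
    {"tx": 0,"ty": 0.07,"tz": 0.14,"twist": 0,"hand": 48},
    {"tx": 0,"ty": 0.07,"tz": 0.14,"twist": 0,"hand": 52},
    {"tx": 0,"ty": 0.07,"tz": 0.14,"twist": 0,"hand": 56},
    {"tx": 0,"ty": 0.07,"tz": 0.14,"twist": 0,"hand": 60}
  ]
}}

```text
t: 20.32
position: [0.5791, -0.3099, 0.1032]
orientation: [[-0.014, -1.0, -0.0], [-1.0, 0.014, 0.0], [-0.0, 0.0, -1.0]]
ft_force: [-0.0, -0.1, 1.3]
width: 0.0604
grasp_force: 0.4
```

```bash
python3 pl.py; python3 look.py l4.png 235 235 100 75
```

```text
20.325 [ 0.5791 -0.3099  0.1032] 0.0604 [-0.0484 -0.1396  1.2654] 0.43
1453
slope deg 50.53642599747552 c [0.5754 0.1169] top [0.5518 0.1457] bot [0.6294 0.0514] rms 0.00303151509461001
20.475 [ 0.5791 -0.3099  0.1032] 0.06032819313695696 [-0.76  0.33  0.54] 0.19054796313866973 [   2.2   40.5   41.2   79.5  -27.    70.1 -135. ]
```

View pics/l4.png

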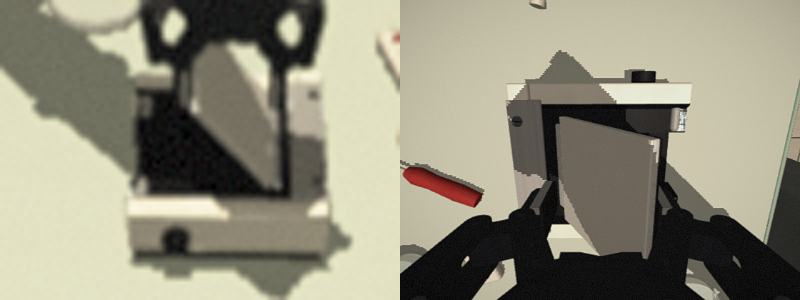

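>>> {"api": "jog_arm", "payload": {
  "commands": [
    {"tx": 0,"ty": 0.04,"tz": 0.12,"twist": 0,"hand": 65},
    {"tx": 0,"ty": 0.04,"tz": 0.12,"twist": 0,"hand": 70},
    {"tx": 0,"ty": 0.04,"tz": 0.12,"twist": 0,"hand": 75},
    {"tx": 0,"ty": 0.04,"tz": 0.12,"twist": 0,"hand": 80},
    {"tx": 0,"ty": 0.03,"tz": 0.12,"twist": 0,"hand": 85}
  ]
}}

```text
t: 21.1
position: [0.5736, -0.3098, 0.0851]
orientation: [[-0.014, -1.0, -0.0], [-1.0, 0.014, 0.0], [-0.0, 0.0, -1.0]]
ft_force: [-0.3, -0.1, 0.2]
width: 0.0853
grasp_force: 0.3
```

```bash
cat > pl2.py <<'E'
from h import *
np.set_printoptions(precision=4,suppress=True)
o=get_obs(); print(o["t"],o["position"],round(o["width"],4),o["ft_force"],round(o["grasp_force"],2),"j7",np.round(o["joint_positions"][6],1))
def fit(cam):
    w=snapshot(cam); P,ok=cloud(w); f=w["frame"].astype(int)
    m=ok&(P[...,0]>.50)&(P[...,0]<.622)&(abs(P[...,1]+.31)<.046)&(P[...,2]>.051)&(P[...,2]<.16)&(f.min(-1)>85)&(f.max(-1)-f.min(-1)<45)
    q=P[m]; n0=len(q); rng=np.random.default_rng(0); best=None
    if n0<40: print(cam,n0,"few"); return
    for _ in range(300):
        a,b,c=q[rng.choice(n0,3,False)]; n=np.cross(b-a,c-a); L=np.linalg.norm(n)
        if L<1e-6: continue
        n/=L; n*=np.sign(n[2]); k=abs((q-a)@n)<.002
        if abs(n[1])<.1 and (best is None or k.sum()>best.sum()): best=k
    q=q[best]; c=q.mean(0); V=np.linalg.svd(q-c,full_matrices=False)[2]; n=V[2]*np.sign(V[2][2])
    a=np.arctan2(n[0],n[2]); u=np.array([-np.cos(a),np.sin(a)]); r=(q[:,[0,2]]-c[[0,2]])@u
    top=c[[0,2]]+u*np.percentile(r,99.5)-.004*np.array([np.sin(a),np.cos(a)]); tip=top-.114*u
    # tongue from surface line: centre line height 2cos a above floor .05
    s=(top[1]-.05-.002*np.cos(a))/np.sin(a) if a>.02 else 0
    print(cam,n0,len(q),"slope",np.degrees(a),"roll",n[1],"near edge",top,"tongue",tip,"ins",tip[0]-.6272,"len",s,"y",np.percentile(q[:,1],[1,99]))
for c in ("wrist","side"): fit(c)
E
python3 pl2.py
```

```text
21.1 [ 0.5736 -0.3098  0.0851] 0.0853 [-0.3455 -0.0637  0.1539] 0.3 j7 -134.2
wrist 30332 29666 slope 39.72838957451271 roll -0.008327564208699068 near edge [0.5341 0.1244] tongue [0.6217 0.0516] ins -0.005451918680781098 len 0.11404430626658006 y [-0.3553 -0.267 ]
side 591 451 slope 39.264781285004815 roll -0.007648023299370199 near edge [0.5326 0.1226] tongue [0.6209 0.0504] ins -0.006349818963704124 len 0.11225948974526656 y [-0.3548 -0.2669]
```

>>> {"api": "jog_arm", "payload": {
  "commands": [
    {"tx": 0,"ty": -0.1,"tz": 0.02,"twist": 0,"hand": 85},
    {"tx": 0,"ty": -0.1,"tz": 0.02,"twist": 0,"hand": 85},
    {"tx": 0,"ty": -0.1,"tz": 0.02,"twist": 0,"hand": 85},
    {"tx": 0,"ty": -0.1,"tz": 0.02,"twist": 0,"hand": 85}
  ]
}}

```text
t: 21.7
position: [0.5861, -0.31, 0.0831]
orientation: [[-0.014, -1.0, 0.0], [-1.0, 0.014, -0.0], [0.0, -0.0, -1.0]]
ft_force: [-1.9, 0.4, 0.5]
width: 0.085
grasp_force: 1.2
```

```bash
python3 pl2.py
```

```text
21.7 [ 0.5861 -0.31    0.0831] 0.085 [-1.9032  0.422   0.5425] 1.15 j7 -134.9
wrist 28073 27519 slope 38.035092131639416 roll -0.006593717492616613 near edge [0.5462 0.1222] tongue [0.636  0.0519] ins 0.008834432437673456 len 0.11455403598980528 y [-0.3554 -0.2672]
side 503 384 slope 37.95214605577585 roll -0.0024711425819016197 near edge [0.5443 0.1214] tongue [0.6342 0.0512] ins 0.00697387153325979 len 0.11345146242354621 y [-0.3556 -0.2663]
```

>>> {"api": "jog_arm", "payload": {
  "commands": [
    {"tx": -0.14,"ty": 0.033,"tz": 0,"twist": -1,"hand": 85},
    {"tx": -0.143,"ty": 0.033,"tz": 0,"twist": -1,"hand": 85},
    {"tx": -0.146,"ty": 0.033,"tz": 0,"twist": -1,"hand": 85},
    {"tx": -0.148,"ty": 0.032,"tz": 0,"twist": -1,"hand": 85},
    {"tx": -0.15,"ty": 0.031,"tz": 0,"twist": -1,"hand": 85}
  ]
}}

```text
t: 22.42
position: [0.5771, -0.29, 0.0832]
orientation: [[0.412, -0.911, -0.0], [-0.911, -0.412, -0.001], [0.001, 0.001, -1.0]]
ft_force: [-0.6, -0.8, 0.7]
width: 0.0848
grasp_force: 0.6
```

```bash
python3 pl2.py
```

```text
22.425 [ 0.5771 -0.29    0.0832] 0.0848 [-0.6004 -0.835   0.6598] 0.6 j7 -113.6
wrist 37326 37102 slope 37.736940277361704 roll -0.012387983736832031 near edge [0.5449 0.1221] tongue [0.6351 0.0523] ins 0.00786055764730098 len 0.11521820734397784 y [-0.3547 -0.2656]
side 553 431 slope 37.42570051879476 roll -0.012510599718372872 near edge [0.5433 0.1208] tongue [0.6338 0.0515] ins 0.006616068466340663 len 0.11391161229541341 y [-0.3553 -0.2653]
```

>>> {"api": "jog_arm", "payload": {
  "commands": [
    {"tx": -0.152,"ty": 0.03,"tz": 0,"twist": -1,"hand": 85},
    {"tx": -0.155,"ty": 0.029,"tz": 0,"twist": -1,"hand": 85},
    {"tx": -0.156,"ty": 0.028,"tz": 0,"twist": -1,"hand": 85},
    {"tx": -0.15,"ty": 0.02,"tz": 0,"twist": -1,"hand": 85},
    {"tx": -0.141,"ty": 0.006,"tz": 0,"twist": -1,"hand": 85}
  ]
}}

```text
t: 23.15
position: [0.5613, -0.2737, 0.0832]
orientation: [[0.757, -0.653, -0.001], [-0.653, -0.757, -0.001], [0.0, 0.001, -1.0]]
ft_force: [-1.4, -0.9, 1.0]
width: 0.0852
grasp_force: 0.9
```

```bash
python3 pl2.py
```

```text
23.15 [ 0.5613 -0.2737  0.0832] 0.0852 [-1.359  -0.9464  0.9644] 0.85 j7 -92.3
wrist 38186 38049 slope 37.527726543037595 roll -0.017730942909321423 near edge [0.5433 0.1224] tongue [0.6337 0.053 ] ins 0.006541834994876372 len 0.11630555902758415 y [-0.3532 -0.2651]
side 569 456 slope 37.440291114487266 roll -0.016690639946939423 near edge [0.5427 0.1205] tongue [0.6333 0.0512] ins 0.006059881618221685 len 0.11342388381756817 y [-0.355  -0.2654]
```

>>> {"api": "jog_arm", "payload": {
  "commands": [
    {"tx": -0.141,"ty": 0.006,"tz": 0,"twist": -1,"hand": 85},
    {"tx": -0.141,"ty": 0.006,"tz": 0,"twist": -1,"hand": 85},
    {"tx": -0.141,"ty": 0.006,"tz": 0,"twist": -1,"hand": 85},
    {"tx": -0.141,"ty": 0.006,"tz": 0,"twist": -1,"hand": 85},
    {"tx": -0.141,"ty": 0.006,"tz": 0,"twist": -1,"hand": 85}
  ]
}}

```text
t: 23.88
position: [0.5419, -0.2646, 0.0833]
orientation: [[0.962, -0.275, -0.002], [-0.275, -0.962, -0.002], [-0.002, 0.002, -1.0]]
ft_force: [-4.2, -0.6, 1.7]
width: 0.0852
grasp_force: 2.0
```

>>> {"api": "jog_arm", "payload": {
  "commands": [
    {"tx": -0.141,"ty": 0.006,"tz": 0,"twist": -1,"hand": 85},
    {"tx": -0.141,"ty": 0.006,"tz": 0,"twist": -1,"hand": 85},
    {"tx": -0.141,"ty": 0.006,"tz": 0,"twist": -0.8,"hand": 85},
    {"tx": 0,"ty": 0,"tz": 0,"twist": 0,"hand": 85}
  ]
}}

```text
t: 24.38
position: [0.5297, -0.2623, 0.0833]
orientation: [[0.999, -0.036, -0.001], [-0.036, -0.999, -0.001], [-0.001, 0.001, -1.0]]
ft_force: [-4.7, -2.0, 2.0]
width: 0.0845
grasp_force: 2.2
```

```bash
python3 pl2.py; python3 look.py l5.png 235 235 100 75
```

```text
24.375 [ 0.5297 -0.2623  0.0833] 0.0845 [-4.68   -2.0123  1.9721] 2.18 j7 -57.8
wrist 18118 18044 slope 36.711498021669705 roll -0.0026126448609324893 near edge [0.5408 0.1231] tongue [0.6322 0.0549] ins 0.004995314568386089 len 0.11952806827614967 y [-0.3518 -0.2646]
side 553 434 slope 36.8933921638067 roll -0.006291726589527147 near edge [0.5395 0.1221] tongue [0.6307 0.0537] ins 0.003509212112469906 len 0.11749015405303855 y [-0.354  -0.2654]
24.575 [ 0.5298 -0.2623  0.0833] 0.08480865970214871 [-6.32 -2.08  2.94] 2.506247104756767 [ 10.   30.4  20.9  92.  -11.9  59.9 -57.8]
```

View pics/l5.png

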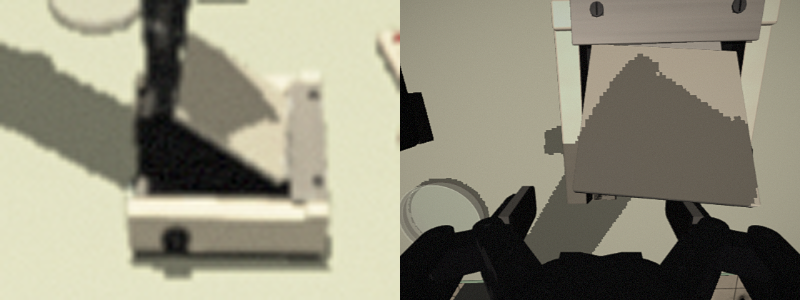

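>>> {"api": "jog_arm", "payload": {
  "commands": [
    {"tx": -0.06,"ty": 0,"tz": 0.08,"twist": 0,"hand": 85},
    {"tx": -0.05,"ty": 0,"tz": 0.1,"twist": 0,"hand": 85},
    {"tx": -0.05,"ty": 0,"tz": 0.1,"twist": 0,"hand": 85},
    {"tx": -0.03,"ty": 0,"tz": 0.1,"twist": 0,"hand": 85},
    {"tx": 0,"ty": 0,"tz": 0,"twist": 0,"hand": 85}
  ]
}}

```text
t: 25.2
position: [0.5227, -0.2623, 0.0712]
orientation: [[0.999, -0.036, -0.004], [-0.036, -0.999, -0.001], [-0.004, 0.001, -1.0]]
ft_force: [-7.2, -2.8, 3.3]
width: 0.0851
grasp_force: 3.2
```

```bash
python3 pl2.py
```

```text
25.2 [ 0.5227 -0.2623  0.0712] 0.0851 [-7.2026 -2.7668  3.2558] 3.23 j7 -57.3
wrist 30198 30050 slope 30.442564033680153 roll -0.036717644894847856 near edge [0.5341 0.1109] tongue [0.6324 0.0531] ins 0.005214082162549705 len 0.11671232499427639 y [-0.3513 -0.2647]
side 637 448 slope 31.033167516837814 roll -0.05016076846606898 near edge [0.5318 0.1106] tongue [0.6295 0.0519] ins 0.002275812651306386 len 0.1142942906432845 y [-0.3539 -0.2654]
```

>>> {"api": "jog_arm", "payload": {
  "commands": [
    {"tx": -0.05,"ty": 0,"tz": 0,"twist": 0,"hand": 85},
    {"tx": -0.05,"ty": 0,"tz": 0,"twist": 0,"hand": 85},
    {"tx": 0,"ty": 0,"tz": 0,"twist": 0,"hand": 85}
  ]
}}

```text
t: 25.68
position: [0.5221, -0.2606, 0.0716]
orientation: [[0.999, -0.032, -0.001], [-0.032, -0.999, -0.0], [-0.001, 0.0, -1.0]]
ft_force: [-5.3, -1.1, 2.3]
width: 0.085
grasp_force: 2.0
```

```bash
python3 - <<'E'
s=open('pl2.py').read()
s=s.replace('abs(P[...,1]+.31)<.046','abs(P[...,1]+.31)<.0515')
s=s.rstrip().rsplit('\n',1)[0]+'''
    ey=np.cross(n,[np.cos(a),0,-np.sin(a)]); Y=(q-c)@ey
    for nm,lo in (("near",.0),("mid",.45),("far",.8)):
        R=r.max()-r; k=(R>lo*.09+.004)&(R<lo*.09+.012)
        if k.sum()>5: print("   ",nm,np.percentile(q[k,1],[1,99]),q[k,1].min()/2+q[k,1].max()/2)
for c in ("wrist",): fit(c)
'''
open('pl2.py','w').write(s)
E
python3 pl2.py
```

```text
25.675 [ 0.5221 -0.2606  0.0716] 0.085 [-5.3493 -1.1298  2.2544] 2.02 j7 -57.1
wrist 29709 29532 slope 30.50790434888159 roll -0.03928140158802029 near edge [0.5342 0.111 ] tongue [0.6324 0.0531] ins 0.005202837431187546 len 0.11671445038298664 y [-0.3506 -0.2592]
    near [-0.343  -0.2609] -0.30121520758417764
    mid [-0.3478 -0.259 ] -0.3037629036880812
    far [-0.3516 -0.2593] -0.3056875436027957
```

>>> {"api": "jog_arm", "payload": {
  "commands": [
    {"tx": 0,"ty": 0.1,"tz": 0,"twist": 0,"hand": 85},
    {"tx": 0,"ty": 0.1,"tz": 0,"twist": 0,"hand": 85},
    {"tx": 0,"ty": 0.1,"tz": 0,"twist": 0,"hand": 85},
    {"tx": 0,"ty": 0.1,"tz": 0,"twist": 0,"hand": 85}
  ]
}}

```text
t: 26.22
position: [0.5229, -0.272, 0.0717]
orientation: [[1.0, -0.03, 0.001], [-0.03, -1.0, 0.001], [0.001, -0.001, -1.0]]
ft_force: [-0.5, 0.3, -0.4]
width: 0.0851
grasp_force: 0.3
```

```bash
python3 pl2.py
```

```text
26.225 [ 0.5229 -0.272   0.0717] 0.0851 [-0.4928  0.3088 -0.404 ] 0.26 j7 -55.9
wrist 43426 43320 slope 26.92662147375991 roll -0.00554850398210327 near edge [0.5357 0.1033] tongue [0.6373 0.0517] ins 0.010108276042167241 len 0.11381537375509376 y [-0.355  -0.2615]
    near [-0.3519 -0.2612] -0.30832007525163707
    mid [-0.3552 -0.2614] -0.3085098592275185
    far [-0.3556 -0.2621] -0.309076975794415
```

>>> {"api": "jog_arm", "payload": {
  "commands": [
    {"tx": -0.035,"ty": 0,"tz": 0.08,"twist": 0,"hand": 85},
    {"tx": -0.035,"ty": 0,"tz": 0.08,"twist": 0,"hand": 85},
    {"tx": -0.035,"ty": 0,"tz": 0.08,"twist": 0,"hand": 85},
    {"tx": -0.035,"ty": 0,"tz": 0.08,"twist": 0,"hand": 85},
    {"tx": -0.03,"ty": 0,"tz": 0.08,"twist": 0,"hand": 85}
  ]
}}

```text
t: 26.9
position: [0.5167, -0.2723, 0.0595]
orientation: [[1.0, -0.031, -0.0], [-0.031, -1.0, 0.0], [-0.0, -0.0, -1.0]]
ft_force: [-0.5, 0.6, -0.3]
width: 0.0849
grasp_force: 0.3
```

```bash
python3 pl2.py
```

```text
26.9 [ 0.5167 -0.2723  0.0595] 0.0849 [-0.5436  0.5992 -0.2852] 0.31 j7 -55.4
wrist 52047 51830 slope 17.15914020489451 roll -0.001539059630672246 near edge [0.5288 0.0856] tongue [0.6378 0.052 ] ins 0.010557168149040175 len 0.11415700853987838 y [-0.3554 -0.262 ]
    mid [-0.3537 -0.2621] -0.3088961337138387
    far [-0.3556 -0.2618] -0.30907773127135674
```

>>> {"api": "jog_arm", "payload": {
  "commands": [
    {"tx": -0.02,"ty": 0,"tz": 0.14,"twist": 0,"hand": 85},
    {"tx": -0.02,"ty": 0,"tz": 0.14,"twist": 0,"hand": 85},
    {"tx": -0.02,"ty": 0,"tz": 0.14,"twist": 0,"hand": 85},
    {"tx": -0.02,"ty": 0,"tz": 0.14,"twist": 0,"hand": 85}
  ]
}}

```text
t: 27.45
position: [0.5138, -0.2722, 0.0423]
orientation: [[0.999, -0.032, -0.001], [-0.032, -1.0, 0.0], [-0.001, -0.0, -1.0]]
ft_force: [-2.9, 0.3, -0.2]
width: 0.0851
grasp_force: 1.4
```

```bash
python3 pl2.py
```

```text
27.45 [ 0.5138 -0.2722  0.0423] 0.0851 [-2.889   0.2602 -0.2085] 1.36 j7 -54.9
wrist 63924 63487 slope 7.726317365378972 roll -0.0010466589972709661 near edge [0.5254 0.0676] tongue [0.6384 0.0523] ins 0.011184093779569082 len 0.11603670560242162 y [-0.3555 -0.2621]
    mid [-0.3551 -0.2621] -0.30902573077280315
    far [-0.3555 -0.2619] -0.3092085620596755
```

>>> {"api": "jog_arm", "payload": {
  "commands": [
    {"tx": 0,"ty": 0,"tz": 0,"twist": 0,"hand": 85},
    {"tx": 0,"ty": 0,"tz": 0.04,"twist": 0,"hand": 85},
    {"tx": -0.005,"ty": 0,"tz": 0.07,"twist": 0,"hand": 85},
    {"tx": -0.005,"ty": 0,"tz": 0.07,"twist": 0,"hand": 85},
    {"tx": -0.005,"ty": 0,"tz": 0.07,"twist": 0,"hand": 85}
  ]
}}

```text
t: 28.12
position: [0.5134, -0.2722, 0.0351]
orientation: [[0.999, -0.032, -0.001], [-0.032, -0.999, 0.0], [-0.001, -0.0, -1.0]]
ft_force: [-4.3, -0.3, -0.4]
width: 0.0854
grasp_force: 2.3
```

```bash
python3 pl2.py
```

```text
28.125 [ 0.5134 -0.2722  0.0351] 0.0854 [-4.304  -0.2653 -0.3663] 2.35 j7 -54.7
wrist 69348 68772 slope 3.5345034381038882 roll -0.0003750471507155684 near edge [0.5249 0.0604] tongue [0.6386 0.0534] ins 0.011439107085020273 len 0.13661522586030617 y [-0.3556 -0.2621]
    mid [-0.3553 -0.2622] -0.3088626243264825
    far [-0.3557 -0.2621] -0.30914745545653466
```

>>> {"api": "jog_arm", "payload": {
  "commands": [
    {"tx": -0.005,"ty": 0,"tz": 0.06,"twist": 0,"hand": 85},
    {"tx": -0.005,"ty": 0,"tz": 0.06,"twist": 0,"hand": 85},
    {"tx": -0.005,"ty": 0,"tz": 0.06,"twist": 0,"hand": 85},
    {"tx": 0,"ty": 0,"tz": 0.03,"twist": 0,"hand": 85}
  ]
}}

```text
t: 28.68
position: [0.5134, -0.2721, 0.0289]
orientation: [[1.0, -0.031, -0.0], [-0.031, -1.0, 0.0], [-0.0, -0.0, -1.0]]
ft_force: [-4.9, 1.2, 1.9]
width: 0.0851
grasp_force: 2.7
```

```bash
python3 pl2.py
```

```text
28.675 [ 0.5134 -0.2721  0.0289] 0.0851 [-4.9099  1.181   1.9245] 2.68 j7 -54.5
wrist 72828 72197 slope 0.026127936003331485 roll 0.00042329999919922534 near edge [0.5247 0.0544] tongue [0.6387 0.0544] ins 0.011475549396768425 len 0 y [-0.3556 -0.2621]
    mid [-0.3553 -0.2621] -0.30867809792742534
    far [-0.3557 -0.262 ] -0.3091397001063385
```

Flat. Back the finger off forwards, then rise.

>>> {"api": "jog_arm", "payload": {
  "commands": [
    {"tx": -0.1,"ty": 0,"tz": 0,"twist": 0,"hand": 85},
    {"tx": -0.2,"ty": 0,"tz": 0,"twist": 0,"hand": 85},
    {"tx": -0.3,"ty": 0,"tz": 0,"twist": 0,"hand": 85},
    {"tx": 0,"ty": 0,"tz": -0.5,"twist": 0,"hand": 85},
    {"tx": 0,"ty": 0,"tz": -0.8,"twist": 0,"hand": 85}
  ]
}}

```text
t: 29.35
position: [0.4954, -0.2716, 0.0689]
orientation: [[1.0, -0.032, -0.0], [-0.032, -1.0, 0.0], [-0.0, -0.0, -1.0]]
ft_force: [0.2, 0.9, 0.0]
width: 0.085
grasp_force: 0.0
```

>>> {"api": "jog_arm", "payload": {
  "commands": [
    {"tx": 0,"ty": 0,"tz": -0.8,"twist": 0,"hand": 85},
    {"tx": 0,"ty": 0,"tz": -0.8,"twist": 0,"hand": 85},
    {"tx": 0,"ty": 0,"tz": 0,"twist": 0,"hand": 85},
    {"tx": 0,"ty": 0,"tz": 0,"twist": 0,"hand": 85}
  ]
}}

```text
t: 29.85
position: [0.4955, -0.2714, 0.1161]
orientation: [[1.0, -0.031, 0.0], [-0.031, -1.0, 0.0], [0.0, -0.0, -1.0]]
ft_force: [-0.0, 0.9, -0.5]
width: 0.0854
grasp_force: 0.0
```

```bash
python3 pl2.py
```

```text
29.85 [ 0.4955 -0.2714  0.1161] 0.0854 [-0.0484  0.924  -0.4966] 0.0 j7 -55.9
wrist 21307 21149 slope 0.02899767803617699 roll 0.0005079333594360117 near edge [0.5245 0.0544] tongue [0.6385 0.0544] ins 0.011283788048024324 len 0 y [-0.3558 -0.2619]
    near [-0.3552 -0.2615] -0.3086348677227111
    mid [-0.3556 -0.2617] -0.3089123725270757
    far [-0.3558 -0.2623] -0.3092617876467465
```

```bash
python3 -c "from h import *; print(close_job())"
```

```text
the job is handed in; nothing more can be done
None
```

The plate lies flat in the recess at the last wrist-camera measurement: white face up, tongue about 11 mm under the rail, fingers clear of it. The job is handed in at about 30 s; the result was not reported back, and I took no final check on the dish, beaker, bottle and forceps.

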